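# Pump up the microscope's air-spring platform

## Task

The air springs under the microscope have gone soft: pump them up. With your fingertips push the hand pump's mushroom plunger down in long strokes, letting its spring bring it back up each time, over and over until the steel indicator pin beside it has popped fully out; then leave the plunger up and take the hand away. Only push the plunger, never pull its push-fit cap up off the rod; do not touch the pin or bump the microscope, and leave the things lying about the bench where they are.

Things in the scene. Friction and masses are not known exactly. Their poses are not given: they have to be found in the camera images.
- plunger_top (a point): centre of the domed top of the pump's plunger, moves with it. The plunger is a black mushroom cap, 46 mm across and 14 mm thick, on a 10 mm steel rod above an upright dark grey barrel (44 mm across, top of its gland nut 112 mm above the bench). Released, its top is about 160 mm above the bench; pushed down straight along the vertical it travels 30 mm
- plunger (a joint): how far the plunger is down, in m: 0 released, 0.030 fully down. The return spring pushes back with about 6 N at the top and 12 N at the bottom, plus up to 4 N of drag; both ends of the stroke are firm stops. Only pushing down pumps, in proportion to its travel; the spring lifts the plunger by itself in about 0.4 s. From its starting charge the platform needs about 4 to 6 full strokes; pumping on after that does no harm
- cap (a joint): the plunger's mushroom cap is a push fit on the rod: 0 seated, in m how far it has been pulled up along the rod (a pull of about 5 N shifts it)
- pin_top (a point): top centre of the indicator pin, moves with it. A vertical bare steel pin, 12 mm across, in a black gauge body (30 mm across, with a brass collar, 77 mm above the bench) that stands on the same aluminium manifold 62 mm beyond the plunger's axis along the platform's x axis. Pin top about 80 mm above the bench when in, 98 mm when fully out
- pin (a joint): how far the indicator pin is out, in m: 0 in, 0.018 fully out. At the start it is 0 to 6 mm out; a full stroke brings it about 3 to 3.6 mm further out, and it stays where it is between strokes, with a firm stop at 18 mm
- platform: the isolation platform's base with the pump, fixed to the bench. Origin: on the bench directly below the plunger's axis. The 420 x 360 mm platform lies from 55 mm to 415 mm along its +y and from -100 mm to 320 mm along its x; the pump manifold (135 x 85 mm, 38 mm high) is bolted to its -y side, its release screw to -x, the pin to +x
- deck: the floating deck of the platform (a steel plate, 63 to 78 mm above the bench when soft) with the white and black inverted microscope that stands on it, up to 0.51 m high; its nearest part above the deck is the stage, 110 mm from the plunger's axis. It has the platform's axes and origin and rises 5 mm as it is pumped up
- spray_bottle: pink trigger spray bottle, 72 mm across, 199 mm high, loose. Origin: centre of its underside
- dishes: stack of two clear culture dishes, 90 mm across, 28 mm high, loose. Origin: centre of its underside
- slide_box: closed box of microscope slides, 100 x 87 mm, 35 mm high, grey with a white lid, loose. Origin: centre of its underside
There are look-alikes about, which are no part of the job. Several things have the shape of the spray_bottle; the one meant has the colours described above.

How it is judged:
By the outcome, as a careful person would: the job done as asked, in the order asked, and still so for the second after the job is handed in, with the robot touching nothing.
It also fails if it takes over 48 s, if anything falls off the work surface, if the arm or the gripper's body presses on something with over 40 N, if the wrist force passes 120 N, or if a joint passes its speed limit or range.

## Robot

A 7-joint arm with a two-finger parallel gripper is mounted at the origin on the work surface. World frame = base frame: x ahead of the robot, y to its left, z up, the work surface at z = 0. Lengths are in m, angles in rad, forces in N, time in s.
With the tool pointing down it reaches from about 0.425 to 0.825 m from the base axis. Payload 3.6 kg.
Tool frame: the origin (TCP) lies midway between the tips of the shut fingers; the grasp point (between the pads) lies 19 mm behind it; z points along the fingers, y is the line along which they close (so a half turn about z gives the same grasp; the last joint's range is limited). The gripper opens to 93 mm and grips with 3 to 60 N. Pads are 15 mm wide; open, the fingers measure 128 mm over their backs; the gripper's body (75 mm by 188 mm) begins 65 mm behind the grasp point.
Start: joints at [-1.266, 0.615, -0.013, 1.423, 0.008, 1.103, -0.04], TCP at [0.212, 0.615, 0.219] pointing down, gripper open.
Joint ranges: [-3.12, 3.12], [-0.3, 2.06], [-1.34, 1.32], [0.26, 2.42], [-1.36, 4.5], [0.01, 1.98], [-2.84, 2.84]. Speed limits (rad/s): [2.79, 2.79, 3.14, 3.14, 3.14, 3.14, 3.14].

## Interface

Orientations are given as a unit quaternion [x, y, z, w].
In Python, from bench import manip gives the robot as it stands.
- The arm moves only by the tool arm_command, never from a script. Its argument "plan" is a list of rows, each a list of 7 numbers: the shift along the tool's x, y, z each as a share of 0.02 m, from -1 to 1, then the turn, a rotation vector about the tool's x, y, z each as a share of 6 degrees, from -1 to 1, then the gripper's target within -1 to 1 (fully open at 1, half-way at 0, shut at -1). In form: [[dx, dy, dz, ax, ay, az, jaw], ...]. A call has exactly 8 rows; each row shifts and turns the commanded pose from where the row before left it, along the tool's axes as they then stand; what a row does not reach is not made up. A row lasts 1/12 s, in which the tool goes at most 41.7 mm and 7.16 degrees, less where a joint would pass 70% of its speed; a pose out of reach is approached as far as the arm can. A call with a number of a shift or a turn outside -1 to 1 is refused whole. A call with a gripper value outside its range is refused whole. The fingers move at their own pace and stop on an object; "newtons" is the grip in N (left out, the last holds). Time passes only in rows, so rows that do not move let the fingers close, or fill a call up. It gives the time, the measured TCP pose, the force, the opening and the grip force at its end, in the units of the state.
- manip.get_state(): the state, without advancing time (a new reading comes with each control period).
- manip.get_image(name): name is "side" or "top" or "wrist"; returns the picture (384x512x3 uint8, blue, green, red); there is no depth.
- manip.camera_model(name): a dict with "fx", "fy", "cx", "cy" (pixels), "k1" (the pictures are not rectified: a ray, as slopes to the right and down, at radius r is drawn at 1 + k1 r^2 times it, then the intrinsics apply), "world_to_cam" (4x4, takes a point from world to camera coordinates). Camera axes: x right, y up, looking along -z (the intrinsics and any distortion apply to the point x, -y, -z); pixel columns grow to the right and rows downward; lengths in m; the calibration is good to about 2 mm. A picture is of the moment at which its call begins: read the wrist's pose just before it. camera_model takes no time and is no camera call; for the wrist camera it gives the pose at the moment of the call.
- manip.job_done(): hands the job in; it is judged then, once.
Trained networks look in the newest picture that a camera, given by its name, has taken for a name from the list of things; names that differ only in an ending like _2 or _b are one class to them, and where a whole thing is asked for, a point or a joint stands for the part that bears it (a point fixed in the world has none). Each returns a list of dicts, best first, with "conf" (0 to 1); they miss things now and then, are a little off and sometimes report something else, mostly with a low value. They report only what shows in the picture. A call takes as long as a camera call. They do not tell look-alikes from the thing itself.
- manip.search_frame(camera, label): "position" ([column, row] in pixels, amid what is visible of it).
- manip.regions_of(camera, label): "mask" (384x512 bool, what is visible of it) and "position" ([column, row] in pixels, amid what is visible of it).
The state is a dict: "t": time; "joints": joint angles; "qvel": joint speeds; "joint_efforts": joint torques, N m; "tcp_pos": TCP position; "eef_rot": TCP orientation; "force": force on the tool from outside, world axes, zero at the start; "torque": the same for the moment, N m; "grip_width": finger opening in m; "grasp_force": force on a finger pad.
Only numpy, scipy, OpenCV 4.12 (cv2) and the standard library are available. Lean on these libraries where they do the work, as an engineer would, in place of code of your own. Each camera call takes 0.05 s, during which the arm holds its last target. There are 200 camera calls.

## Working session

There is one attempt and no reset: what is moved stays moved. The work goes in short steps, Python scripts to look and compute and a tool call to move; the robot and the scene stay as the last step left them, time stands still between calls to the robot, and variables do not carry over. Pictures are saved under pics/ and viewed, at most 10 in all, crops included, and the job is handed in when it is done.

Besides the shell and the picture viewer there is one more tool, called after ">>>" by a JSON object that holds its "name" and its "arguments". arm_command: Moves the arm, as the interface text tells. Its arguments: {"type":"object","properties":{"plan":{"type":"array","items":{"type":"array","items":{"type":"number"}}},"newtons":{"type":"number"}},"required":["plan"]}

```bash
mkdir -p pics; cat > h.py <<'E'
import numpy as np, cv2
from bench import manip
def ray(cam,px,m=None):
    m=m or manip.camera_model(cam); W=np.array(m["world_to_cam"])
    d=np.array([(px[0]-m["cx"])/m["fx"],(px[1]-m["cy"])/m["fy"]]); u=d.copy()
    for _ in range(20): u=d/(1+m["k1"]*(u@u))
    R=W[:3,:3]; o=-R.T@W[:3,3]; v=R.T@np.array([u[0],-u[1],-1]); return o,v/np.linalg.norm(v)
def onz(cam,px,z):
    o,v=ray(cam,px); return o+v*(z-o[2])/v[2]
def tri(a,pa,b,pb):
    o1,v1=ray(a,pa);o2,v2=ray(b,pb)
    s=np.linalg.lstsq(np.c_[v1,-v2],o2-o1,rcond=None)[0]
    p,q=o1+s[0]*v1,o2+s[1]*v2; return (p+q)/2,np.linalg.norm(p-q)
E
python3 - <<'E'
from h import *
ims=[]
for c in ["side","top"]:
    im=manip.get_image(c); cv2.imwrite(f"pics/{c}0.png",im)
    for l in ["plunger_top","pin_top","plunger"]:
        r=manip.search_frame(c,l); print(c,l,[(np.round(x["position"]),round(x["conf"],2)) for x in r[:3]])
    for x in manip.search_frame(c,"spray_bottle")[:3]: print(c,'bottle',np.round(x["position"]),x["conf"])
    ims.append(im)
    m=manip.camera_model(c);W=np.array(m["world_to_cam"]);print(c,-W[:3,:3].T@W[:3,3])
cv2.imwrite("pics/both.png",cv2.resize(np.vstack(ims),(800,1200)) if 0 else np.vstack(ims)[:, :])
s=manip.get_state();print(s["tcp_pos"],s["eef_rot"],s["grip_width"],s["t"])
E
```

```text
side plunger_top [(array([202., 141.]), 0.56)]
side pin_top [(array([201., 141.]), 0.34)]
side plunger [(array([203., 140.]), 0.57)]
side bottle [303. 202.] 0.92
side bottle [340. 245.] 0.9
side bottle [342. 167.] 0.63
side [ 0.1565991  -0.68075052  0.55396541]
top plunger_top [(array([137., 204.]), 0.63)]
top pin_top []
top plunger [(array([138., 212.]), 0.68)]
top bottle [274.  93.] 0.81
top bottle [280. 166.] 0.78
top bottle [360. 187.] 0.62
top [ 0.50360492 -0.1288571   0.7577746 ]
[0.21168149 0.61450738 0.21860257] [ 1.65101540e-01  9.86276572e-01 -7.03762377e-05 -1.05595390e-05] 0.09311609880856303 0.5
```

View pics/side0.png

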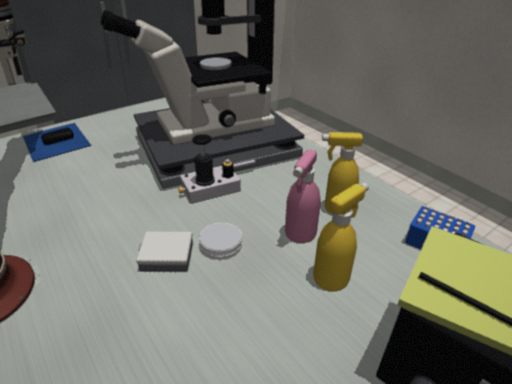

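View pics/top0.png

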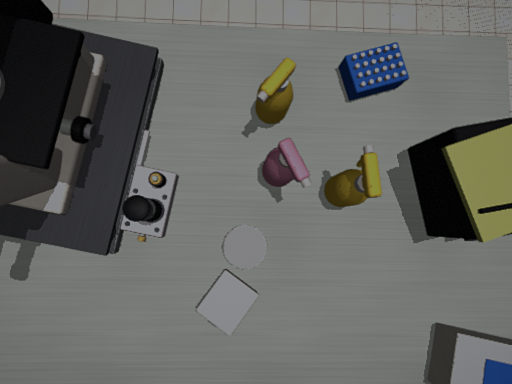

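```bash
python3 - <<'E'
from h import *
print(tri("side",(202,139),"top",(137,207)), onz("side",(202,139),.16),onz("top",(137,207),.16))
print("pin",tri("side",(228,162),"top",(156,179)),onz("side",(228,162),.082),onz("top",(156,179),.082))
for n,p,z in [("bottle",(280,166),.1),("dish",(245,247),.028),("box",(228,302),.035),("man",(137,166),.038),("man",(178,173),.038),("man",(160,236),.038),("man",(122,230),.038)]: print(n,p,onz("top",p,z))
a=cv2.resize(cv2.imread("pics/side0.png")[100:220,140:280],None,fx=4,fy=4,interpolation=2)
b=cv2.resize(cv2.imread("pics/top0.png")[150:250,100:200],(480,480),interpolation=2)
cv2.imwrite("pics/crop.png",np.vstack([a[:, :480],b])[:600] if 0 else cv2.resize(np.hstack([a[:,:480],b]),(800,400)))
E
```

```text
(array([0.52639241, 0.03964482, 0.15550006]), np.float64(0.0004147778054163534)) [0.5223718  0.03136655 0.16      ] [0.52604621 0.03849516 0.16      ]
pin (array([0.58509088, 0.02660498, 0.08040505]), np.float64(0.003516627215325031)) [0.58509661 0.02323372 0.082     ] [0.5834175  0.02717908 0.082     ]
bottle (280, 166) [ 0.61200436 -0.20974316  0.1       ]
dish (245, 247) [ 0.45300524 -0.14788578  0.028     ]
box (228, 302) [ 0.34411092 -0.11587596  0.035     ]
man (137, 166) [0.61445716 0.0768257  0.038     ]
man (178, 173) [ 0.60213141 -0.00669952  0.038     ]
man (160, 236) [0.47315879 0.0241491  0.038     ]
man (122, 230) [0.48396005 0.09983333 0.038     ]
```

View pics/crop.png

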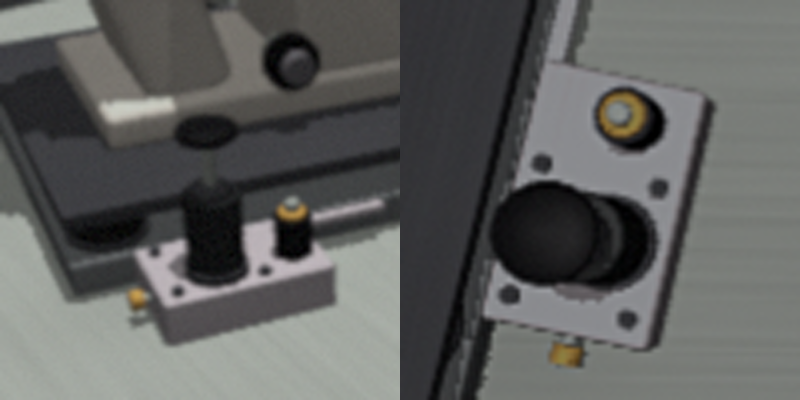

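```bash
python3 - <<'E'
from h import *
import math
P=np.array([.524,.039]);a=math.radians(-11);ex=np.array([math.cos(a),math.sin(a)]);ey=np.array([-ex[1],ex[0]])
for nm,px in [("eyetip",(105,20)),("eyeend",(136,32)),("tube top",(165,30)),("body l",(165,130)),("stage",(268,75)),("cond",(200,20)),("col",(262,50)),("col0",(205,0))]:
    o,v=ray("side",px)
    for pl in (.2,.235,.27):
        s=(pl-(o[:2]-P)@ey)/(v[:2]@ey); q=o+s*v; print(nm,pl,np.round(q,3),"r",round(np.hypot(*q[:2]),3),"px",round((q[:2]-P)@ex,3))
for px in [(20,110),(56,140),(0,290),(10,60)]:
    print(px,onz("side",px,0))
W=manip.camera_model("side");w=np.array(W["world_to_cam"])
for p in [(0,0,0),(.212,.615,.219),(.212,.615,.4)]:
    c=w[:3,:3]@p+w[:3,3];print(p,W["cx"]+W["fx"]*c[0]/-c[2],W["cy"]+W["fy"]*c[1]/c[2])
cv2.imwrite("pics/w0.png",manip.get_image("wrist"))
E
```

```text
eyetip 0.2 [0.415 0.264 0.402] r 0.492 px -0.15
eyetip 0.235 [0.424 0.298 0.397] r 0.518 px -0.148
eyetip 0.27 [0.433 0.332 0.392] r 0.546 px -0.145
eyeend 0.2 [0.48  0.251 0.368] r 0.542 px -0.084
eyeend 0.235 [0.491 0.285 0.362] r 0.568 px -0.079
eyeend 0.27 [0.503 0.318 0.355] r 0.595 px -0.074
tube top 0.2 [0.549 0.238 0.366] r 0.598 px -0.014
tube top 0.235 [0.563 0.271 0.359] r 0.625 px -0.006
tube top 0.27 [0.577 0.304 0.353] r 0.652 px 0.001
body l 0.2 [0.519 0.244 0.103] r 0.573 px -0.044
body l 0.235 [0.532 0.277 0.087] r 0.6 px -0.037
body l 0.27 [0.545 0.31  0.07 ] r 0.627 px -0.031
stage 0.2 [0.828 0.184 0.217] r 0.849 px 0.271
stage 0.235 [0.852 0.215 0.205] r 0.879 px 0.289
stage 0.27 [0.877 0.246 0.193] r 0.91 px 0.307
cond 0.2 [0.638 0.221 0.382] r 0.675 px 0.077
cond 0.235 [0.655 0.253 0.376] r 0.702 px 0.088
cond 0.27 [0.672 0.285 0.37 ] r 0.73 px 0.099
col 0.2 [0.808 0.187 0.29 ] r 0.83 px 0.251
col 0.235 [0.832 0.219 0.281] r 0.86 px 0.268
col 0.27 [0.855 0.25  0.271] r 0.891 px 0.285
col0 0.2 [0.653 0.218 0.429] r 0.689 px 0.093
col0 0.235 [0.671 0.25  0.424] r 0.716 px 0.104
col0 0.27 [0.689 0.282 0.42 ] r 0.744 px 0.116
(20, 110) [0.20771281 0.98307788 0.        ]
(56, 140) [0.2732155  0.60305691 0.        ]
(0, 290) [ 0.03273986 -0.01305719  0.        ]
(10, 60) [0.26452053 1.90163691 0.        ]
(0, 0, 0) -37.313219292824385 299.6548988388307
(0.212, 0.615, 0.219) 2.5441936591696788 72.38948350069043
(0.212, 0.615, 0.4) -23.318723909554933 1.6419417775058491
```

View pics/w0.png

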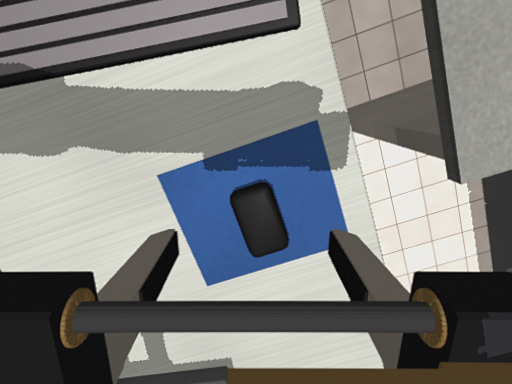

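Side view: the plunger cap is at (202,139) with the pin at (228,162). The top view has the cap at (137,207). The only things that could be confused with the cap are the gauge/pin next to it and the black focus knob at (228,118) in the side view. The crop shows the mushroom cap on its rod, so the choice is clear. The microscope is between the hand and the pump, so I'll lift, retract, and swing over.

>>> {"name": "arm_command", "arguments": {"plan": [[0,-0.8,-1,0,0,0,-1],[0,-0.8,-1,0,0,0,-1],[0,-0.8,-1,0,0,0,-1],[0,-0.8,-1,0,0,0,-1],[0,-0.8,-1,0,0,0,-1],[0,-0.8,-1,0,0,0,-1],[0,-0.8,-1,0,0,0,-1],[0,-0.8,-1,0,0,0,-1]], "newtons": 20}}

```text
t: 1.22
tcp_pos: [0.1697, 0.4926, 0.3798]
eef_rot: [0.165, 0.986, 0.0, 0.0]
force: [-0.3, 0.5, 0.7]
grip_width: 0.0442
grasp_force: 0.0
```

>>> {"name": "arm_command", "arguments": {"plan": [[0,-0.8,-1,0,0,0,-1],[0,-0.8,-1,0,0,0,-1],[0,-0.8,-1,0,0,0,-1],[0,-0.8,-1,0,0,0,-1],[0,-0.8,-1,0,0,0,-1],[0,0,0,0,0,0,-1],[0,0,0,0,0,0,-1],[0,0,0,0,0,0,-1]]}}

```text
t: 1.88
tcp_pos: [0.144, 0.4179, 0.4778]
eef_rot: [0.165, 0.986, -0.0, -0.0]
force: [-1.0, -0.6, -0.3]
grip_width: 0.0004
grasp_force: 0.0
```

>>> {"name": "arm_command", "arguments": {"plan": [[-1,0,0,0,0,0.43,-1],[-1,0,0,0,0,0.43,-1],[-1,0,0,0,0,0.43,-1],[-1,0,0,0,0,0.43,-1],[-1,0,0,0,0,0.43,-1],[-1,0,0,0,0,0.43,-1],[-1,0,0,0,0,0.43,-1],[-1,0,0,0,0,0.43,-1]]}}

```text
t: 2.55
tcp_pos: [0.2854, 0.3428, 0.4766]
eef_rot: [0.34, 0.94, -0.002, -0.0]
force: [0.4, -0.4, -0.9]
grip_width: 0.0005
grasp_force: 0.0
```

>>> {"name": "arm_command", "arguments": {"plan": [[-1,0,0,0,0,0.43,-1],[-1,0,0,0,0,0.43,-1],[-1,0,0,0,0,0.43,-1],[-1,0,0,0,0,0.43,-1],[-1,0,0,0,0,0.43,-1],[-1,0,0,0,0,0.43,-1],[-1,0,0,0,0,0.43,-1],[-1,0,0,0,0,0.43,-1]]}}

```text
t: 3.22
tcp_pos: [0.3903, 0.2231, 0.4766]
eef_rot: [0.503, 0.864, -0.002, -0.001]
force: [0.1, 0.3, -0.9]
grip_width: 0.0007
grasp_force: 0.0
```

>>> {"name": "arm_command", "arguments": {"plan": [[-1,0,0,0,0,0.43,-1],[-1,0,0,0,0,0.43,-1],[-1,0,0,0,0,0.43,-1],[-1,0,0,0,0,0.43,-1],[-1,0,0,0,0,0.43,-1],[-1,0,0,0,0,0.43,-1],[-1,0,0,0,0,0.43,-1],[-1,0,0,0,0,0.43,-1]]}}

```text
t: 3.88
tcp_pos: [0.4462, 0.074, 0.4767]
eef_rot: [0.65, 0.76, -0.002, -0.001]
force: [-0.1, -0.5, -0.2]
grip_width: 0.0004
grasp_force: 0.0
```

>>> {"name": "arm_command", "arguments": {"plan": [[-1,0,0,0,0,0.43,-1],[-1,0,0,0,0,0.43,-1],[-1,0,0,0,0,0.43,-1],[0,0,0,0,0,0.8,-1],[0,0,0,0,0,0.8,-1],[0,0,0,0,0,0,-1],[0,0,0,0,0,0,-1],[0,0,0,0,0,0,-1]]}}

```text
t: 4.55
tcp_pos: [0.4526, 0.0155, 0.4777]
eef_rot: [0.755, 0.655, -0.001, -0.0]
force: [0.0, 1.5, 0.5]
grip_width: 0.0004
grasp_force: 0.0
```

```bash
python3 - <<'E'
from h import *
m=manip.camera_model("wrist");im=manip.get_image("wrist");cv2.imwrite("pics/w1.png",im)
for l in ["plunger_top","pin_top"]:
    for x in manip.search_frame("wrist",l)[:2]:
        o,v=ray("wrist",x["position"],m);z=.16 if l[1]=="l" else .083;print(l,x["position"],x["conf"],o+v*(z-o[2])/v[2],o)
E
```

```text
plunger_top [353.9, 54.5] 0.75 [0.62183692 0.14106842 0.16      ] [0.46533346 0.09836    0.6425735 ]
plunger_top [295.2, 130.2] 0.43 [0.52496216 0.04386753 0.16      ] [0.46533346 0.09836    0.6425735 ]
```

View pics/w1.png

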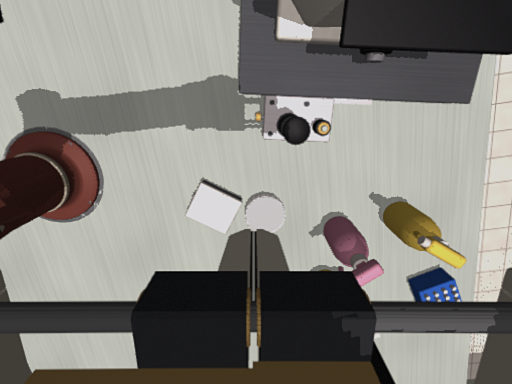

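```bash
python3 - <<'E'
from h import *
print(manip.get_state()["joints"])
E
```

```text
[-0.54830126  0.15946954  0.58061082  1.44441428 -0.08691445  1.56419795
 -0.11588934]
```

>>> {"name": "arm_command", "arguments": {"plan": [[0,0,0,0,0,1,-1],[0,0,0,0,0,1,-1],[0,0,0,0,0,1,-1],[0,0,0,0,0,1,-1],[0,0,0,0,0,1,-1],[0,0,0,0,0,1,-1],[0,0,0,0,0,1,-1],[0,0,0,0,0,1,-1]]}}

```text
t: 5.37
tcp_pos: [0.4525, 0.0152, 0.4787]
eef_rot: [0.958, 0.288, 0.0, -0.0]
force: [0.6, -0.3, 0.3]
grip_width: 0.0003
grasp_force: 0.0
```

```bash
python3 - <<'E'
from h import *
s=manip.get_state();print(s["joints"],s["eef_rot"])
E
```

```text
[-0.63612325  0.16813207  0.696568    1.44622691 -0.1075932   1.56592031
 -0.9322149 ] [ 9.57584990e-01  2.88150980e-01  6.93310012e-06 -8.34497003e-06]
```

>>> {"name": "arm_command", "arguments": {"plan": [[0,0,0,0,0,-1,-1],[0,0,0,0,0,-1,-1],[0,0,0,0,0,-1,-1],[0,0,0,0,0,-1,-1],[0,0,0,0,0,-1,-1],[0,0,0,0,0,-1,-1],[0,0,0,0,0,-1,-1],[0,0,0,0,0,-1,-1]]}}

```text
t: 6.03
tcp_pos: [0.4525, 0.0152, 0.4787]
eef_rot: [0.754, 0.657, 0.0, 0.0]
force: [0.4, 0.0, 0.7]
grip_width: 0.0005
grasp_force: 0.0
```

>>> {"name": "arm_command", "arguments": {"plan": [[0,0,0,0,0,-1,-1],[0,0,0,0,0,-1,-1],[0,0,0,0,0,-1,-1],[0,0,0,0,0,-1,-1],[0,0,0,0,0,-1,-1],[0,0,0,0,0,-1,-1],[0,0,0,0,0,-1,-1],[0,0,0,0,0,-1,-1]]}}

```text
t: 6.7
tcp_pos: [0.4525, 0.0152, 0.4786]
eef_rot: [0.422, 0.907, -0.0, 0.0]
force: [0.3, 0.2, 0.6]
grip_width: 0.0006
grasp_force: 0.0
```

>>> {"name": "arm_command", "arguments": {"plan": [[0,0,0,0,0,-1,-1],[0,0,0,0,0,-1,-1],[0,0,0,0,0,-1,-1],[0,0,0,0,0,-1,-1],[0,0,0,0,0,-1,-1],[0,0,0,0,0,-1,-1],[0,0,0,0,0,-1,-1],[0,0,0,0,0,-1,-1]]}}

```text
t: 7.37
tcp_pos: [0.4525, 0.0152, 0.4786]
eef_rot: [0.017, 1.0, -0.0, -0.0]
force: [0.0, -0.2, -0.4]
grip_width: 0.0007
grasp_force: 0.0
```

>>> {"name": "arm_command", "arguments": {"plan": [[0,0,0,0,0,-1,-1],[0,0,0,0,0,-1,-1],[0,0,0,0,0,-1,-1],[0,0,0,0,0,-1,-1],[0,0,0,0,0,-1,-1],[0,0,0,0,0,-1,-1],[0,0,0,0,0,-1,-1],[0,0,0,0,0,-1,-1]]}}

```text
t: 8.03
tcp_pos: [0.4525, 0.0152, 0.4786]
eef_rot: [-0.391, 0.92, -0.0, 0.0]
force: [0.1, 0.1, 0.2]
grip_width: 0.0005
grasp_force: 0.0
```

>>> {"name": "arm_command", "arguments": {"plan": [[0,0,0,0,0,-1,-1],[0,0,0,0,0,-1,-1],[0,0,0,0,0,-1,-1],[0,0,0,0,0,0,-1],[0,0,0,0,0,0,-1],[0,0,0,0,0,0,-1],[0,0,0,0,0,0,-1],[0,0,0,0,0,0,-1]]}}

```text
t: 8.7
tcp_pos: [0.4525, 0.0151, 0.4786]
eef_rot: [-0.528, 0.849, -0.0, -0.0]
force: [-0.6, 0.0, -0.1]
grip_width: 0.0009
grasp_force: 0.0
```

```bash
python3 - <<'E'
from h import *
from scipy.spatial.transform import Rotation as R
s=manip.get_state();print(s["joints"],s["tcp_pos"],s["t"]);M=R.from_quat(s["eef_rot"]).as_matrix();print(M)
print((M.T@(np.array([.525,.041,.22])-s["tcp_pos"]))/.02)
m=manip.camera_model("wrist");im=manip.get_image("wrist");cv2.imwrite("pics/w2.png",im)
for x in manip.search_frame("wrist","plunger_top")[:3]:
        o,v=ray("wrist",x["position"],m);print(x["position"],x["conf"],o+v*(.16-o[2])/v[2],o)
E
```

```text
[-0.28699133  0.14598105  0.25209082  1.43762706 -0.03622372  1.56264241
  2.64516329] [0.45251794 0.01512603 0.47863492] 8.7
[[-4.43282341e-01 -8.96382037e-01 -9.80664622e-05]
 [-8.96382036e-01  4.43282348e-01 -7.19242154e-05]
 [ 1.07942706e-04  5.60222805e-05 -9.99999993e-01]]
[-2.76754513 -2.67583159 12.93129756]
[220.6, 185.8] 0.77 [0.52697242 0.0393756  0.16      ] [ 0.41599873 -0.06000722  0.64359515]
```

>>> {"name": "arm_command", "arguments": {"plan": [[-0.7,-0.68,0,0,0,0,-1],[-0.7,-0.68,0,0,0,0,-1],[-0.7,-0.68,1,0,0,0,-1],[-0.7,-0.68,1,0,0,0,-1],[0,0,1,0,0,0,-1],[0,0,1,0,0,0,-1],[0,0,1,0,0,0,-1],[0,0,1,0,0,0,-1]]}}

```text
t: 9.47
tcp_pos: [0.5261, 0.0413, 0.3575]
eef_rot: [-0.528, 0.849, -0.0, -0.0]
force: [0.1, -0.6, 0.3]
grip_width: 0.0009
grasp_force: 0.0
```

>>> {"name": "arm_command", "arguments": {"plan": [[0,0,1,0,0,0,-1],[0,0,1,0,0,0,-1],[0,0,1,0,0,0,-1],[0,0,1,0,0,0,-1],[0,0,1,0,0,0,-1],[0,0,1,0,0,0,-1],[0,0,1,0,0,0,-1],[0,0,0.5,0,0,0,-1]]}}

```text
t: 10.13
tcp_pos: [0.5248, 0.0413, 0.2063]
eef_rot: [-0.528, 0.849, 0.001, -0.002]
force: [0.5, 0.7, -0.2]
grip_width: 0.0007
grasp_force: 0.0
```

```bash
python3 - <<'E'
from h import *
s=manip.get_state();print(s["joints"],s["tcp_pos"],s["force"])
m=manip.camera_model("wrist");a=manip.get_image("wrist");b=manip.get_image("side")
cv2.imwrite("pics/c2.png",cv2.resize(np.hstack([a[60:310,120:390],cv2.resize(b[80:205,135:270],(270,250),interpolation=2)]),None,fx=1.45,fy=1.45))
E
```

```text
[-0.26705887  0.44438316  0.21458547  1.79885525 -0.11558251  0.91453803
  2.68131383] [0.52478636 0.04130439 0.20634388] [ 0.48934585  0.65790839 -0.21938532]
```

View pics/c2.png

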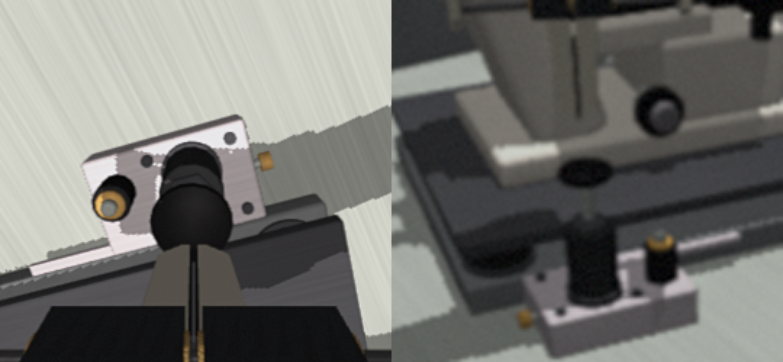

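>>> {"name": "arm_command", "arguments": {"plan": [[0,0,1,0,0,0,-1],[0,0,0.8,0,0,0,-1],[0,0,0.5,0,0,0,-1],[0,0,0.5,0,0,0,-1],[0,0,0.5,0,0,0,-1],[0,0,0.5,0,0,0,-1],[0,0,0,0,0,0,-1],[0,0,0,0,0,0,-1]]}}

```text
t: 10.9
tcp_pos: [0.5266, 0.0413, 0.1347]
eef_rot: [-0.528, 0.849, 0.0, 0.001]
force: [-3.5, 0.3, 10.4]
grip_width: 0.0005
grasp_force: 5.3
```

>>> {"name": "arm_command", "arguments": {"plan": [[0,0,0.2,0,0,0,-1],[0,0,0.2,0,0,0,-1],[0,0,0,0,0,0,-1],[0,0,0,0,0,0,-1],[0,0,0,0,0,0,-1],[0,0,0,0,0,0,-1],[0,0,0,0,0,0,-1],[0,0,0,0,0,0,-1]]}}

```text
t: 11.57
tcp_pos: [0.5268, 0.0413, 0.1303]
eef_rot: [-0.528, 0.849, 0.0, 0.002]
force: [-9.3, -0.1, 29.4]
grip_width: 0.0005
grasp_force: 15.1
```

>>> {"name": "arm_command", "arguments": {"plan": [[0,0,-1,0,0,0,-1],[0,0,-1,0,0,0,-1],[0,0,0,0,0,0,-1],[0,0,0,0,0,0,-1],[0,0,0.6,0,0,0,-1],[0,0,0.7,0,0,0,-1],[0,0,0.7,0,0,0,-1],[0,0,0,0,0,0,-1]]}}

```text
t: 12.23
tcp_pos: [0.5284, 0.0414, 0.1302]
eef_rot: [-0.528, 0.849, -0.0, 0.003]
force: [-7.2, 1.1, 36.0]
grip_width: 0.0004
grasp_force: 18.7
```

>>> {"name": "arm_command", "arguments": {"plan": [[0,0,0,0,0,0,-1],[0,0,-1,0,0,0,-1],[0,0,-1,0,0,0,-1],[0,0,0,0,0,0,-1],[0,0,0,0,0,0,-1],[0,0,0,0,0,0,-1],[0,0,0,0,0,0,-1],[0,0,0,0,0,0,-1]]}}

```text
t: 12.9
tcp_pos: [0.5251, 0.0412, 0.1632]
eef_rot: [-0.528, 0.849, 0.001, -0.001]
force: [-0.3, -0.1, -0.1]
grip_width: 0.0003
grasp_force: 0.0
```

```bash
python3 - <<'E'
from h import *
a=manip.get_image("wrist");b=manip.get_image("side")
cv2.imwrite("pics/c3.png",cv2.resize(np.hstack([a[60:310,120:390],cv2.resize(b[110:190,170:256],(270,250),interpolation=2)]),None,fx=1.45,fy=1.45))
E
```

```text
(no output)
```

View pics/c3.png

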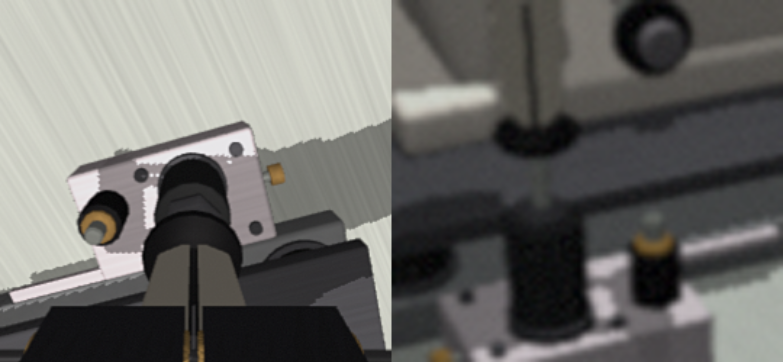

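>>> {"name": "arm_command", "arguments": {"plan": [[0,0,0.6,0,0,0,-1],[0,0,0.7,0,0,0,-1],[0,0,0.7,0,0,0,-1],[0,0,0,0,0,0,-1],[0,0,-1,0,0,0,-1],[0,0,-1,0,0,0,-1],[0,0,0,0,0,0,-1],[0,0,0,0,0,0,-1]]}}

```text
t: 13.67
tcp_pos: [0.5265, 0.0413, 0.1652]
eef_rot: [-0.528, 0.849, -0.0, 0.001]
force: [-1.0, 0.2, -0.4]
grip_width: 0.0003
grasp_force: 0.0
```

>>> {"name": "arm_command", "arguments": {"plan": [[0,0,0.6,0,0,0,-1],[0,0,0.7,0,0,0,-1],[0,0,0.7,0,0,0,-1],[0,0,0,0,0,0,-1],[0,0,-1,0,0,0,-1],[0,0,-1,0,0,0,-1],[0,0,0,0,0,0,-1],[0,0,0,0,0,0,-1]]}}

```text
t: 14.33
tcp_pos: [0.5255, 0.0413, 0.164]
eef_rot: [-0.528, 0.849, 0.0, -0.0]
force: [-0.7, -0.0, -0.2]
grip_width: 0.0005
grasp_force: 0.0
```

>>> {"name": "arm_command", "arguments": {"plan": [[0,0,0.6,0,0,0,-1],[0,0,0.7,0,0,0,-1],[0,0,0.7,0,0,0,-1],[0,0,0,0,0,0,-1],[0,0,-1,0,0,0,-1],[0,0,-1,0,0,0,-1],[0,0,0,0,0,0,-1],[0,0,0,0,0,0,-1]]}}

```text
t: 15.0
tcp_pos: [0.525, 0.0413, 0.1634]
eef_rot: [-0.528, 0.849, 0.001, -0.001]
force: [-0.7, -0.6, -1.1]
grip_width: 0.0006
grasp_force: 0.0
```

>>> {"name": "arm_command", "arguments": {"plan": [[0,0,0.6,0,0,0,-1],[0,0,0.7,0,0,0,-1],[0,0,0.7,0,0,0,-1],[0,0,0,0,0,0,-1],[0,0,-1,0,0,0,-1],[0,0,-1,0,0,0,-1],[0,0,0,0,0,0,-1],[0,0,0,0,0,0,-1]]}}

```text
t: 15.67
tcp_pos: [0.5247, 0.0413, 0.1631]
eef_rot: [-0.528, 0.849, 0.001, -0.001]
force: [-0.5, -0.8, 0.6]
grip_width: 0.0006
grasp_force: 0.0
```

>>> {"name": "arm_command", "arguments": {"plan": [[0,0,0.6,0,0,0,-1],[0,0,0.7,0,0,0,-1],[0,0,0.7,0,0,0,-1],[0,0,0,0,0,0,-1],[0,0,-1,0,0,0,-1],[0,0,-1,0,0,0,-1],[0,0,0,0,0,0,-1],[0,0,0,0,0,0,-1]]}}

```text
t: 16.33
tcp_pos: [0.5247, 0.0412, 0.1629]
eef_rot: [-0.528, 0.849, 0.001, -0.002]
force: [0.3, 0.3, -0.9]
grip_width: 0.0011
grasp_force: 0.0
```

```bash
python3 - <<'E'
from h import *
a=manip.get_image("wrist");b=manip.get_image("side")
cv2.imwrite("pics/c4.png",cv2.resize(np.hstack([a[60:310,120:390],cv2.resize(b[110:190,170:256],(270,250),interpolation=2)]),None,fx=1.45,fy=1.45))
E
```

```text
(no output)
```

View pics/c4.png

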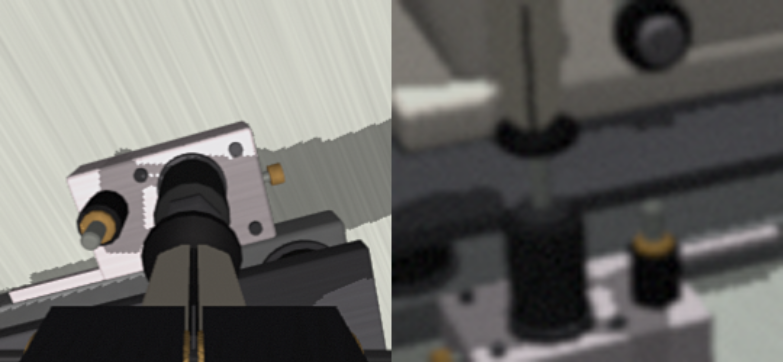

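>>> {"name": "arm_command", "arguments": {"plan": [[0,0,0.6,0,0,0,-1],[0,0,0.7,0,0,0,-1],[0,0,0.7,0,0,0,-1],[0,0,0,0,0,0,-1],[0,0,0,0,0,0,-1],[0,0,0,0,0,0,-1],[0,0,0,0,0,0,-1],[0,0,0,0,0,0,-1]]}}

```text
t: 17.1
tcp_pos: [0.5252, 0.0412, 0.1301]
eef_rot: [-0.528, 0.849, 0.001, 0.0]
force: [-12.6, -1.1, 46.5]
grip_width: 0.0004
grasp_force: 23.8
```

>>> {"name": "arm_command", "arguments": {"plan": [[0,0,-1,0,0,0,-1],[0,0,-1,0,0,0,-1],[0,0,0,0,0,0,-1],[0,0,0,0,0,0,-1],[0,0,0,0,0,0,-1],[0,0,0,0,0,0,-1],[0,0,0,0,0,0,-1],[0,0,0,0,0,0,-1]]}}

```text
t: 17.77
tcp_pos: [0.5254, 0.0412, 0.1634]
eef_rot: [-0.528, 0.849, 0.0, -0.001]
force: [-0.0, 0.8, -0.5]
grip_width: 0.0003
grasp_force: 0.0
```

>>> {"name": "arm_command", "arguments": {"plan": [[0,0,0.6,0,0,0,-1],[0,0,0.7,0,0,0,-1],[0,0,0.7,0,0,0,-1],[0,0,0,0,0,0,-1],[0,0,0,0,0,0,-1],[0,0,0,0,0,0,-1],[0,0,0,0,0,0,-1],[0,0,0,0,0,0,-1]]}}

```text
t: 18.43
tcp_pos: [0.5322, 0.0407, 0.1303]
eef_rot: [-0.528, 0.849, -0.004, 0.006]
force: [-0.4, -0.4, 27.0]
grip_width: 0.0006
grasp_force: 13.3
```

>>> {"name": "arm_command", "arguments": {"plan": [[0,0,-1,0,0,0,-1],[0,0,-1,0,0,0,-1],[0,0,0,0,0,0,-1],[0,0,0,0,0,0,-1],[0,0,0,0,0,0,-1],[0,0,0,0,0,0,-1],[0,0,0,0,0,0,-1],[0,0,0,0,0,0,-1]]}}

```text
t: 19.1
tcp_pos: [0.5254, 0.0412, 0.1636]
eef_rot: [-0.528, 0.849, 0.0, -0.001]
force: [0.2, -0.4, 0.2]
grip_width: 0.0004
grasp_force: 0.0
```

```bash
python3 - <<'E'
from h import *
a=manip.get_image("wrist");b=manip.get_image("side")
n=cv2.resize(np.hstack([a[60:310,120:390],cv2.resize(b[110:190,170:256],(270,250),interpolation=2)]),None,fx=1.45,fy=1.45)
o=cv2.imread("pics/c4.png")
cv2.imwrite("pics/c5.png",np.hstack([o[180:270,60:160],n[180:270,60:160],o[190:280,620:720],n[190:280,620:720]]).repeat(2,0).repeat(2,1))
d=np.abs(o.astype(int)-n).sum(2);print(d[180:270,60:160].mean(),d[190:280,620:720].mean(),d.mean())
m=manip.camera_model("side");W=np.array(m["world_to_cam"])
for z in (.08,.095,.098):
    c=W[:3,:3]@np.array([.586,.029,z])+W[:3,3];u=np.array([c[0],-c[1]])/-c[2];u=u*(1+m["k1"]*u@u);print(z,m["cx"]+m["fx"]*u[0],m["cy"]+m["fy"]*u[1])
E
```

```text
21.726777777777777 4.442666666666667 6.020388363215568
0.08 227.0915257484379 161.6506520291119
0.095 226.8861243338122 156.37273430059432
0.098 226.84474700203083 155.30624200635123
```

View pics/c5.png

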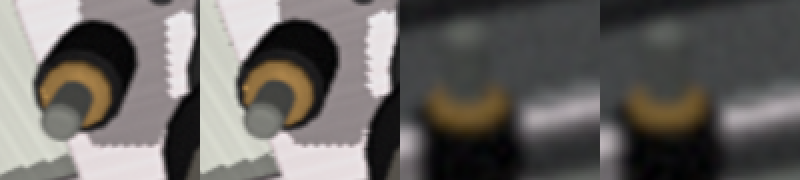

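c5 shows the pin in the same place before and after two more full strokes, in both the wrist and side views. It is fully out, so I'll lift away.

>>> {"name": "arm_command", "arguments": {"plan": [[0,0,-1,0,0,0,-1],[0,0,-1,0,0,0,-1],[0,0,-1,0,0,0,-1],[0,0,-1,0,0,0,-1],[0,0,-1,0,0,0,-1],[0,0,-1,0,0,0,-1],[0,0,-1,0,0,0,-1],[0,0,0,0,0,0,-1]]}}

```text
t: 19.87
tcp_pos: [0.5283, 0.0411, 0.3084]
eef_rot: [-0.528, 0.849, -0.002, 0.004]
force: [0.8, -0.0, -0.1]
grip_width: 0.0003
grasp_force: 0.0
```

>>> {"name": "arm_command", "arguments": {"plan": [[0,0,0,0,0,0,-1],[0,0,0,0,0,0,-1],[0,0,0,0,0,0,-1],[0,0,0,0,0,0,-1],[0,0,0,0,0,0,-1],[0,0,0,0,0,0,-1],[0,0,0,0,0,0,-1],[0,0,0,0,0,0,-1]]}}

```text
t: 20.53
tcp_pos: [0.526, 0.0412, 0.3045]
eef_rot: [-0.528, 0.849, 0.0, -0.0]
force: [0.0, 0.5, -0.4]
grip_width: 0.0004
grasp_force: 0.0
```

```bash
python3 - <<'E'
from h import *
b=manip.get_image("side");cv2.imwrite("pics/side9.png",b)
E
```

```text
(no output)
```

View pics/side9.png

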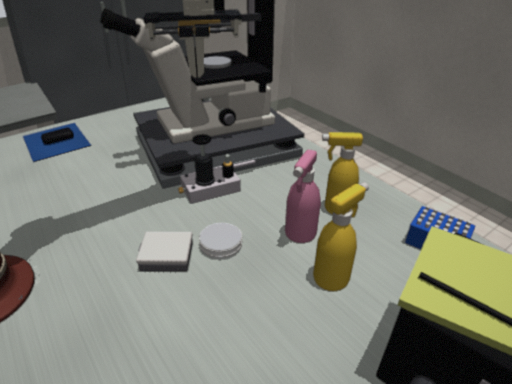

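The plunger is up at (202,140), the pin is out at (228,156), the hand is clear, and the loose things haven't moved.

```bash
python3 -c "
from bench import manip
print(manip.job_done())"
```

```text
the job is handed in; nothing more can be done
None
```

I pumped the plunger until two further full strokes no longer moved the pin, so it is fully out; the plunger is up, the hand is clear, nothing else looks disturbed, and the job was handed in at about 20.6 s.

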